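Weigh the waste tub on its spring-scale carrier

ROBOT

A 7-joint arm with a two-finger parallel gripper is mounted at the origin on the work surface. World frame = base frame: x ahead of the robot, y to its left, z up, the work surface at z = 0. Lengths are in m, angles in rad, forces in N, time in s.
With the tool pointing down it reaches from about 0.35 to 0.9 m from the base axis. Payload 8.1 kg.
Tool frame: the origin (TCP) lies at the very end of the fingers, on their centre line; the grasp point (between the pads) lies 19 mm behind it (grip_point_offset is the distance from the TCP to the grasp point, in m); z points along the fingers, x is the direction in which the jaws open and shut, and the axes are right-handed (so a half turn about z gives the same grasp; the last joint's range is limited). The gripper opens to 92 mm and grips with 3 to 60 N. Pads are 19 mm wide; open, the fingers measure 130 mm over their backs; the gripper's body (75 mm by 190 mm) begins 47 mm behind the grasp point.
Start: joints at [1.022, 0.434, 0.025, 1.573, -0.012, 1.134, -0.075], TCP at [0.269, -0.564, 0.195] pointing down, gripper open.
Joint ranges: [-2.62, 2.62], [-0.44, 2.09], [-1.27, 1.32], [0.08, 2.57], [-1.32, 4.46], [0.12, 2], [-2.74, 2.74]. Speed limits (rad/s): [2.22, 2.22, 3.01, 3.01, 3.14, 3.14, 3.14].

INTERFACE

Orientations are given as a rotation vector (axis times angle).
In Python, from cell import observe, get_image, camera_model, sign_off, grip_point_offset gives the robot as it stands.
- The arm moves only by the tool play_rows, never from a script. Its argument "rows" is a list of rows, each a list of 7 numbers: the shift along the tool's x, y, z as a fraction of full scale, then the turn, a rotation vector about the tool's x, y, z as a fraction of full scale, then the closure, from -1 (fully open) to 1 (shut). A call has 1 to 5 rows; each row shifts and turns the pose as measured when the row begins, along the tool's axes as they then stand; what a row does not reach is not made up. Full scale, the value 1, is 0.15 m for a shift and 0.5 rad for a turn. A row lasts 1/10 s, in which the tool goes at most 50 mm and 8.59 degrees, less where a joint would pass 70% of its speed; a pose out of reach is approached as far as the arm can. A call with a number of a shift or a turn outside -1 to 1 is refused whole. A call with a gripper value outside its range is refused whole. The fingers move at their own pace and stop on an object; "force" is the grip in N (left out, the last holds). Time passes only in rows, so rows that do not move let the fingers close. It gives the time, the measured TCP pose, the force and the opening at its end, in the units of the state.
- observe(): the state, without advancing time (a new reading comes with each control period).
- get_image(name): name is "side" or "top" or "wrist"; returns the picture (480x640x3 uint8, blue, green, red); there is no depth.
- camera_model(name): a dict with "K" (3x3 intrinsics, pixels), "dist" ([k1, k2, p1, p2, k3] as OpenCV has them; the pictures are not rectified), "R" (3x3) and "t" (3): a world point X has camera coordinates R X + t. Camera axes: x right, y down, z forward; pixel columns grow to the right and rows downward; lengths in m; the calibration is good to about 2 mm. A picture is of the moment at which its call begins: read the wrist's pose just before it. camera_model takes no time and is no camera call; for the wrist camera it gives the pose at the moment of the call.
- sign_off(): hands the job in, once; it reports no verdict.
The state is a dict: "clock": time; "joints": joint angles; "dq": joint speeds; "joint_efforts": joint torques, N m; "position": TCP position; "ee_rot": TCP orientation; "force": force on the tool from outside, world axes, zero at the start; "ft_torque": the same for the moment, N m; "width": opening from 0.0 (shut) to 1.0 (fully open).
Only numpy, scipy, OpenCV 4.12 (cv2) and the standard library are available. Lean on these libraries where they do the work, as an engineer would, in place of code of your own. Each camera call takes 0.05 s, during which the arm holds its last target.

TASK

Weigh the red clinical-waste tub: take the blue handle of the spring scale on its carrier, draw it gently up until the orange band on the rod stands at the barrel's rim (20 mm out) and pause there about a second with the carrier still standing on the grey tray. Then lift carrier and tub by that handle, smoothly so that the scale never runs to its end stop, until they hang level and at least 5 cm clear of the tray. Finish while holding them there steady for the reading, with the tub still seated; leave the bottles and the glove box where they stand.

Things in the scene. Friction and masses are not known exactly. Their poses are not given: they have to be found in the camera images.
- carrier: Loose aluminium weighing carrier, 0.28 kg: foot plate 120 (its x) x 150 (its y) x 6 mm, two flat posts at its y = +-68 mm joined by a beam at height 108 mm, and on the middle of the beam an upright white scale barrel, 30 mm across, reaching from 85 to 150 mm above the foot's underside. The red tub stands on the foot plate between the posts. Origin: centre of the underside of the foot; z up.
- handle_grip (a point): Centre of the blue handle bar on top of the scale's rod: bar 14 mm thick (carrier x) x 70 mm long (carrier y) x 20 mm high. At rest it is 180 mm above the underside of the carrier's foot, straight over the carrier's origin; the bar's underside is then 20 mm above the barrel's top. Below it a steel rod 10 mm across goes down into the barrel. Axes parallel to the carrier's. The handle moves only along the carrier's z; it does not turn.
- gauge (a joint): How far the handle is drawn up out of the barrel, in m: 0 at rest, 0.060 at the end stop. Spring 170 N/m with no preload (plus 0.4 N for the handle's own weight), so the handle springs back when let go. At 0.020 the middle of the orange band on the rod is at the barrel's rim and the carrier still stands; carrier and tub leave the tray between 0.028 and 0.042, according to the tub's unknown filling.
- tub_center (a point): Red plastic tub with a closed lid, 105 mm across at the lid, 92 mm at the foot, 70 mm high, 0.22 to 0.42 kg, loose on the carrier's foot plate between two low lips (10 mm high). The point is on its axis, 35 mm above its underside; when seated it is 41 mm above the underside of the carrier's foot, within 3 mm of the carrier's axis at the start.
- tray: Fixed dark grey plastic tray, 280 (its x) x 420 (its y) mm, rim 20 mm high, inner floor 5 mm above the work surface. Carrier and spray bottle stand in it, one in each half. Origin: centre of its underside.
- spray: White spray bottle with red head, 60 mm across, 174 mm high, loose, bystander. Origin: centre of its underside.
- saline: Clear saline bottle with grey cap, 76 mm across, 190 mm high, loose, bystander on the counter beside the tray. Origin: centre of its underside.
- glovebox: White and green glove box, 220 x 120 x 70 mm, loose, bystander on the counter beside the tray. Origin: centre of its underside.
Mind the look-alikes: they are no part of the job. There is more than one size of the carrier; the one meant has the size given above. Of the things shaped like the part that bears tub_center, the red one is meant.

How it is judged:
On the way, in this order (a step that is already met when the one before it is completed fails the run):
1. the handle is drawn out to the orange band (20 mm, give or take 6) and kept still there for half a second, the carrier standing on the tray (value of joint gauge between 0.014 and 0.026 m and velocity of joint gauge between -0.006 and 0.006 m/s and contact force between carrier and tray above 0.3 N and height (world z) of carrier below 0.008 m and angle between carrier's own z axis and vertical below 0.05 rad), for 0.5 s.
2. carrier and tub are lifted clear, hanging from the scale (height (world z) of carrier above 0.045 m and contact force between carrier and tray below 0.05 N and value of joint gauge above 0.022 m), for 0.2 s.
At the end, for the whole second after the job is handed in: Holding the handle: carrier foot 45+ mm above the tray floor, touching nothing else, hung on the spring (25-46 mm drawn), level within 0.12 rad, under 20 mm/s and 0.15 rad/s, tub seated and untouched, bystanders within 30 mm of their start (height (world z) of carrier above 0.05 m and contact force between carrier and tray below 0.05 N and contact force between carrier and spray below 0.05 N and contact force between carrier and saline below 0.05 N and contact force between carrier and glovebox below 0.05 N and contact force between carrier and the fingers above 2 N and contact force between tub and the arm below 0.05 N and contact force between tub and the fingers below 0.05 N and value of joint gauge between 0.025 and 0.046 m and angle between carrier's own z axis and vertical below 0.12 rad and linear speed of carrier below 0.02 m/s and angular speed of carrier below 0.15 rad/s and z of tub_center in the frame of carrier between 0.037 and 0.046 m and x of tub_center in the frame of carrier between -0.014 and 0.014 m and y of tub_center in the frame of carrier between -0.022 and 0.022 m and distance of each of spray, saline, glovebox from where it was at the start of the episode below 0.03 m); the arm keeps its last pose, push and grip.
It fails at once if the scale runs to its end stop (handle drawn out beyond 57 mm) (value of joint gauge above 0.057 m).
It fails at once if the carrier is tipped beyond 0.3 rad (angle between carrier's own z axis and vertical above 0.3 rad).
It fails at once if spray bottle, saline bottle or glove box is shifted more than 40 mm (distance of any of spray, saline, glovebox from where it was at the start of the episode above 0.04 m).
It also fails if it takes over 48 s, if anything falls off the work surface, if the arm or the gripper's body presses on something with over 40 N, if the wrist force passes 120 N, or if a joint passes its speed limit or range.

## Working session

There is one attempt and no reset: what is moved stays moved. The work goes in short steps, Python scripts to look and compute and a tool call to move; the robot and the scene stay as the last step left them, time stands still between calls to the robot, and variables do not carry over. Pictures are saved under pics/ and viewed, and the job is handed in when it is done.

Besides the shell and the picture viewer there is one more tool, called after ">>>" as a command line: name --pt "numbers of a row" for each row, then --argument value for the rest. play_rows: Moves the arm, as the interface text tells. Its arguments: {"type":"object","properties":{"rows":{"type":"array","items":{"type":"array","items":{"type":"number"}}},"force":{"type":"number"}},"required":["rows"]}

```bash
ls; mkdir -p pics; python3 - <<'E'
from cell import *
import cv2,numpy as np
print(observe()); print(grip_point_offset)
for n in("side","top","wrist"):
    m=camera_model(n); print(n,np.round(m["K"],1).tolist(),np.round(m["R"],3).tolist(),np.round(m["t"],3),m["dist"])
    cv2.imwrite(f"pics/{n}0.png",get_image(n))
E
```

```text
pics
{'clock': 0.0, 'joints': array([ 1.02239791,  0.43522553,  0.0249827 ,  1.57408093, -0.01156138,
        1.13397296, -0.07511836]), 'dq': array([-6.90800683e-05,  1.32090250e-04,  9.68082933e-04, -1.06841108e-03,
       -1.33902256e-04,  9.90528280e-04,  3.03509290e-04]), 'joint_efforts': array([ 9.20089260e-04, -6.67841077e+01,  9.85518470e-01, -3.14460576e+01,
       -6.06235326e-02,  4.27929929e-02,  1.62381243e-04]), 'position': array([ 0.26918029, -0.56346221,  0.19424979]), 'ee_rot': array([-2.65692105e+00,  1.67516860e+00,  2.18596233e-03]), 'force': array([-0.27671609,  0.07921128,  0.28169309]), 'ft_torque': array([ 0.00139016, -0.05032825, -0.05835368]), 'width': 0.9996289504355833}
0.0188
side [[470.8, 0.0, 325.9], [0.0, 470.8, 240.4], [0.0, 0.0, 1.0]] [[-0.99, -0.138, -0.001], [-0.091, 0.658, -0.747], [0.104, -0.74, -0.665]] [0.58  0.153 1.419] [0.02315213 0.         0.         0.         0.        ]
top [[550.7, 0.0, 313.5], [0.0, 550.7, 238.9], [0.0, 0.0, 1.0]] [[-0.01, -1.0, 0.023], [-0.984, 0.006, -0.179], [0.179, -0.024, -0.984]] [-0.011  0.59   1.317] [-0.14251542  0.          0.          0.          0.        ]
wrist [[331.9, 0.0, 317.6], [0.0, 331.9, 234.6], [0.0, 0.0, 1.0]] [[0.431, -0.902, -0.001], [-0.862, -0.413, 0.295], [-0.267, -0.126, -0.955]] [-0.624 -0.038  0.392] [0.00833548 0.         0.         0.         0.        ]
```

View pics/side0.png

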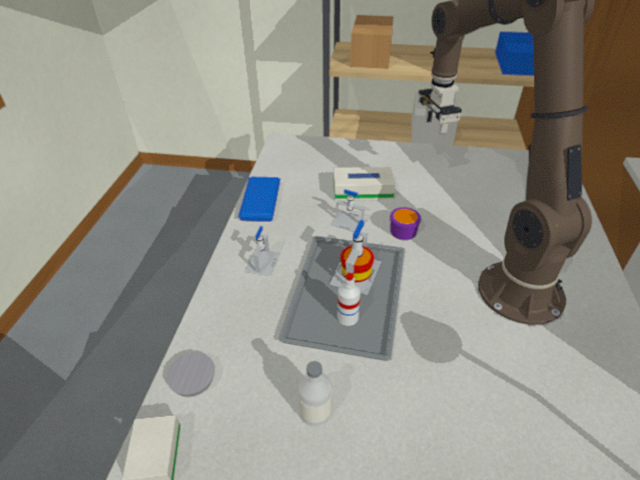

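View pics/top0.png

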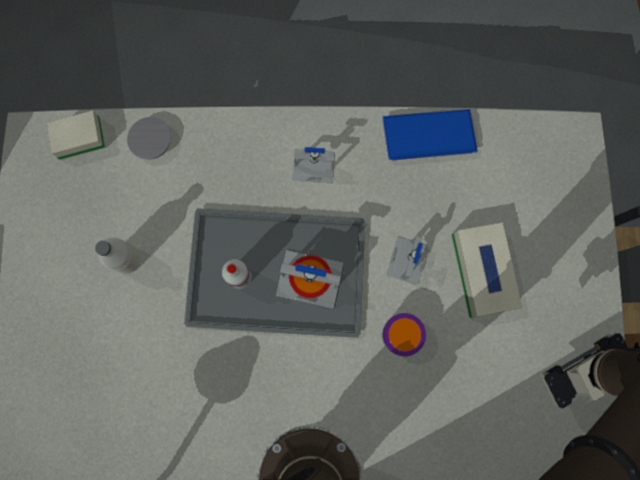

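View pics/wrist0.png

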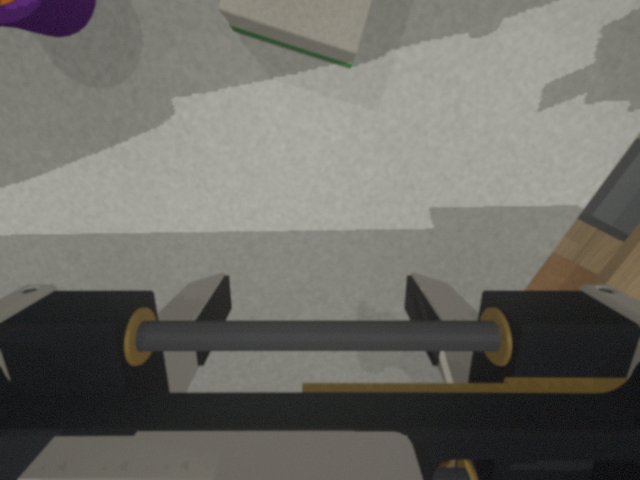

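Three carriers are visible in the top view: (313,165) and (408,258) on the counter are small and empty, and (310,278) is in the tray, larger, with the red tub. The purple tub at (404,334) is a look-alike. The one at (310,278) fits, so I'll confirm it in enlarged crops.

```bash
python3 - <<'E'
import cv2
a=cv2.imread("pics/top0.png")[220:340,220:380]; b=cv2.imread("pics/side0.png")[205:335,300:420]
cv2.imwrite("pics/ctop.png",cv2.resize(a,None,fx=5,fy=5,interpolation=cv2.INTER_CUBIC))
cv2.imwrite("pics/cside.png",cv2.resize(b,None,fx=4.5,fy=4.5,interpolation=cv2.INTER_CUBIC))
E
```

```text
(no output)
```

View pics/ctop.png

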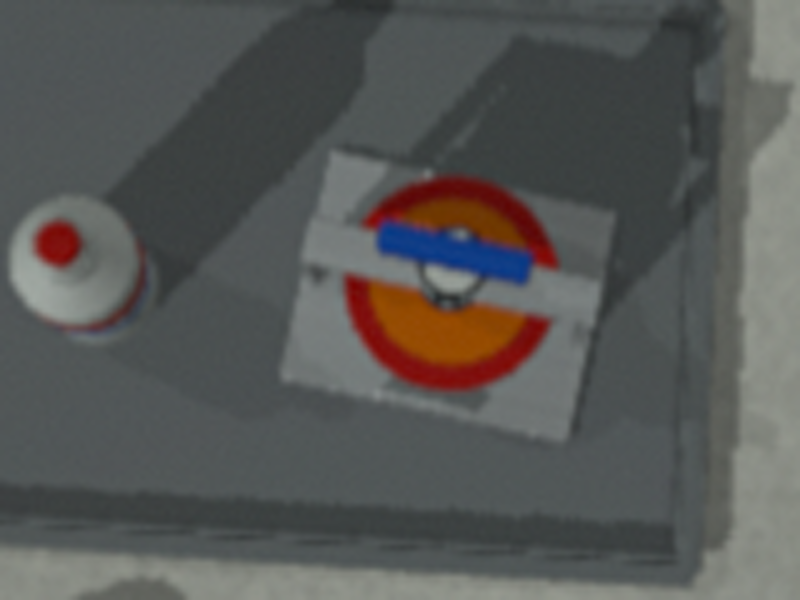

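View pics/cside.png

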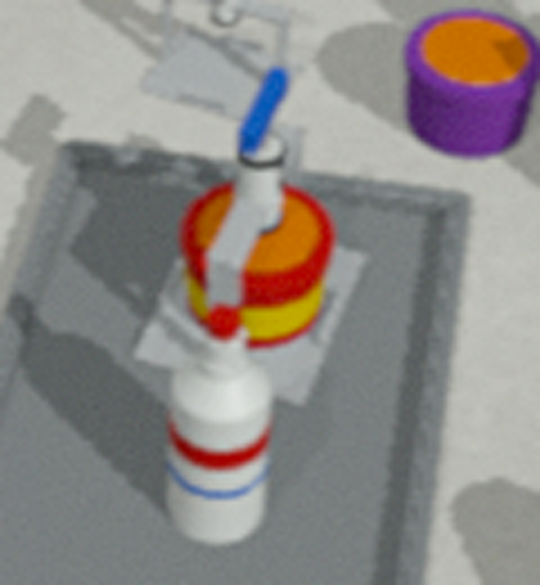

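The crops confirm it: the red tub with orange lid sits on the carrier in the tray, with the blue handle's bar centre at top px ≈(310.8,270.4) and side px ≈(358.9,229). The orange-filled purple tub and the small carriers are decoys.

```bash
cat > h.py <<'E'
from cell import *
import cv2,numpy as np
from scipy.spatial.transform import Rotation as Rn
def ray(n,uv,m=None):
    m=m or camera_model(n)
    p=cv2.undistortPoints(np.array([[uv]],float),np.array(m["K"]),np.array(m["dist"])).ravel()
    R=np.array(m["R"]);t=np.array(m["t"])
    return -R.T@t, R.T@np.array([p[0],p[1],1])
def atz(n,uv,z,m=None):
    c,d=ray(n,uv,m); return c+d*(z-c[2])/d[2]
def tri(obs):
    A=np.zeros((3,3));b=np.zeros(3)
    for n,uv in obs:
        c,d=ray(n,uv);d=d/np.linalg.norm(d);P=np.eye(3)-np.outer(d,d);A+=P;b+=P@c
    return np.linalg.solve(A,b)
def proj(n,X,m=None):
    m=m or camera_model(n)
    r,_=cv2.Rodrigues(np.array(m["R"]))
    return cv2.projectPoints(np.array(X,float).reshape(-1,1,3),r,np.array(m["t"],float),np.array(m["K"]),np.array(m["dist"]))[0].reshape(-1,2)
E
python3 - <<'E'
from h import *
T=lambda x,y:(220+(x+.5)/5-.5,220+(y+.5)/5-.5)
S=lambda x,y:(300+x/4.5-.4,205+y/4.5-.4)
f=[atz("top",T(*p),.011) for p in[(333,150),(617,210),(568,440),(282,378)]]
f=np.array(f);print(f.round(4));print("centre",f.mean(0),[np.linalg.norm(f[i]-f[(i+1)%4]).round(4) for i in range(4)])
d=(f[0]+f[3]-f[1]-f[2]);yaw=np.arctan2(d[1],d[0]);print("long axis deg",np.degrees(yaw))
a,b=atz("top",T(379,238),.19),atz("top",T(531,266),.19);print(a,b,(a+b)/2,np.linalg.norm(a-b),np.degrees(np.arctan2(*(a-b)[1::-1])))
print("tri",tri([("top",T(454,252)),("side",S(265,109))]))
print("spray foot",atz("top",T(90,280),.09), "tub lid",atz("top",T(450,283),.081))
o=observe();print(Rn.from_rotvec(o["ee_rot"]).as_matrix().round(3))
E
```

```text
[[ 0.5705  0.0536  0.011 ]
 [ 0.5385 -0.0913  0.011 ]
 [ 0.4217 -0.0644  0.011 ]
 [ 0.4541  0.0795  0.011 ]]
centre [ 0.49618733 -0.00567075  0.011     ] [np.float64(0.1484), np.float64(0.1199), np.float64(0.1475), np.float64(0.1193)]
long axis deg 77.43832396894715
[0.50171989 0.02858662 0.19      ] [ 0.48874634 -0.03866695  0.19      ] [ 0.49523311 -0.00504017  0.19      ] 0.06849347004457555 79.08146689517034
tri [ 0.49397025 -0.00457881  0.18584322]
spray foot [0.49524905 0.16799176 0.09      ] tub lid [ 0.49378542 -0.00452516  0.081     ]
[[ 0.431 -0.902 -0.001]
 [-0.902 -0.431  0.001]
 [-0.001  0.    -1.   ]]
```

>>> play_rows --pt "0 0 -0.25 0 0 -0.1 -1" --pt "-0.1 -0.1 -0.25 0 0 -0.2 -1" --pt "-0.2 -0.2 -0.1 0 0 -0.2 -1" --pt "-0.2 -0.2 0 0 0 -0.2 -1" --pt "-0.2 -0.2 0 0 0 -0.2 -1"

```text
clock: 0.65
position: [0.2846, -0.4165, 0.2847]
ee_rot: [-2.966, 1.028, 0.009]
force: [1.0, 0.2, -0.3]
width: 0.998
```

```bash
cat >> h.py <<'E'
def need(xyz,ang_deg):
    o=observe();R=Rn.from_rotvec(o["ee_rot"]).as_matrix()
    d=R.T@(np.array(xyz)-o["position"])
    a=np.radians(ang_deg);x=np.array([np.cos(a),np.sin(a),0]);z=np.array([0,0,-1.]);G=np.c_[x,np.cross(z,x),z]
    r=Rn.from_matrix(R.T@G).as_rotvec()
    print("t",round(o["clock"],2),"pos",o["position"].round(4),"shift frac",(d/.15).round(4),"turn frac",(r/.5).round(3),"F",o["force"].round(2),"w",round(o["width"],3),"q",o["joints"].round(2))
E
python3 -c "
from h import *
need([.495,-.005,.25],-11.8)"
```

```text
t 0.65 pos [ 0.2846 -0.4165  0.2847] shift frac [-0.5938 -3.0234  0.2356] turn frac [-0.003  0.012 -0.922] F [ 0.99  0.24 -0.33] w 0.998 q [ 0.96  0.18 -0.11  1.71  0.02  1.26  0.17]
```

>>> play_rows --pt "-0.05 -0.28 0 0 0 -0.2 -1" --pt "0.0 -0.28 0 0 0 -0.2 -1" --pt "0.0 -0.28 0 0 0 -0.2 -1" --pt "0.05 -0.28 0 0 0 -0.2 -1" --pt "0.1 -0.28 0 0 0 -0.15 -1"

```text
clock: 1.15
position: [0.391, -0.2247, 0.2854]
ee_rot: [-3.129, 0.277, 0.009]
force: [2.0, -0.5, -0.4]
width: 0.996
```

```bash
python3 -c "
from h import *
need([.495,-.005,.25],-11.8)"
```

```text
t 1.15 pos [ 0.391  -0.2247  0.2854] shift frac [ 0.4267 -1.5639  0.234 ] turn frac [-0.     0.011  0.059] F [ 1.96 -0.52 -0.41] w 0.996 q [ 0.71  0.11 -0.34  1.8   0.04  1.25  0.19]
```

>>> play_rows --pt "0.09 -0.28 0 0 0 0.03 -1" --pt "0.08 -0.28 0 0 0 0.02 -1" --pt "0.08 -0.28 0 0 0 0 -1" --pt "0.08 -0.28 0 0 0 0 -1" --pt "0.07 -0.2 0 0 0 0 -1"

```text
clock: 1.65
position: [0.4901, -0.0322, 0.2852]
ee_rot: [-3.126, 0.311, 0.007]
force: [-0.0, -0.0, -0.0]
width: 0.999
```

```bash
python3 -c "
from h import *
need([.495,-.005,.25],-11.8)"
```

```text
t 1.65 pos [ 0.4901 -0.0322  0.2852] shift frac [-0.0029 -0.1845  0.2346] turn frac [-0.     0.009  0.015] F [-0.   -0.   -0.01] w 0.999 q [ 0.39  0.2  -0.51  1.71  0.1   1.27 -0.34]
```

>>> play_rows --pt "0 -0.18 0.1 0 0.01 0.015 -1" --pt "0 0 0.1 0 0 0 -1" --pt "0 0 0 0 0 0 -1"

```text
clock: 1.95
position: [0.497, 0.0016, 0.2541]
ee_rot: [-3.123, 0.31, -0.001]
force: [0.0, -0.5, -0.2]
width: 1.001
```

```bash
python3 - <<'E'
from h import *
need([.495,-.005,.25],-11.8)
m=camera_model("wrist");print(proj("wrist",[[.495,-.005,.195],[.5018,.0286,.195],[.4887,-.0387,.195]],m).round(1))
cv2.imwrite("pics/w1.png",get_image("wrist")); 
need([.495,-.005,.25],-11.8)
E
```

```text
t 1.95 pos [0.497  0.0016 0.2541] shift frac [-0.0048  0.0457  0.0273] turn frac [-0.006 -0.001  0.016] F [ 0.02 -0.48 -0.16] w 1.001 q [ 0.33  0.23 -0.53  1.75  0.12  1.19 -0.43]
[[316.8 246.2]
 [316.9 203.8]
 [317.3 285.5]]
t 2.0 pos [0.4975 0.0019 0.2552] shift frac [-0.007   0.0487  0.0344] turn frac [-0.007 -0.003  0.016] F [-0.05 -0.35  0.49] w 1.003 q [ 0.33  0.23 -0.53  1.75  0.12  1.19 -0.43]
```

View pics/w1.png

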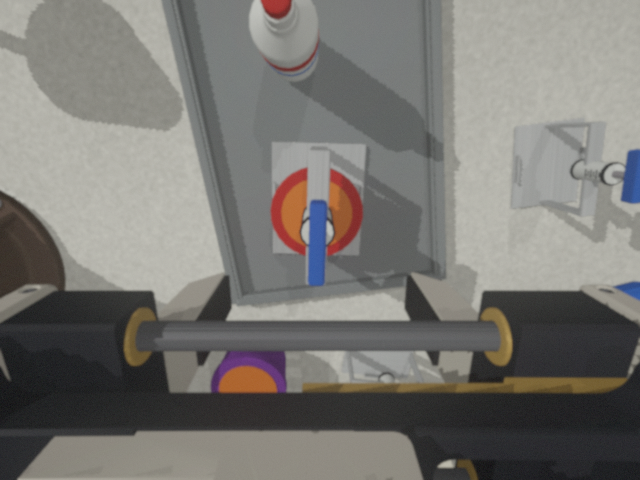

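The bar spans (317,201)–(317,285) in the wrist view, against a predicted (317,204)–(317,285.5). The handle pose is confirmed to about 2 mm, so I'm descending.

>>> play_rows --pt "-0.01 0.04 0.13 -0.005 0 0.015 -1" --pt "0 0 0.13 0 0 0 -1" --pt "0 0 0.12 0 0 0 -1" --pt "0 0 0.1 0 0 0 -1" --pt "0 0 0 0 0 0 -1"

```text
clock: 2.5
position: [0.4968, -0.0076, 0.1853]
ee_rot: [3.124, -0.332, 0.011]
force: [-0.0, -0.4, 0.3]
width: 1.005
```

```bash
python3 -c "
from h import *
need([.495,-.004,.167],-11.8)"
```

```text
t 2.5 pos [ 0.4968 -0.0076  0.1853] shift frac [-0.0175 -0.0211  0.1216] turn frac [-0.001 -0.014 -0.012] F [-0.03 -0.42  0.29] w 1.005 q [ 0.33  0.28 -0.52  1.87  0.16  1.03 -0.47]
```

>>> play_rows --pt "-0.015 -0.02 0.08 0 -0.014 -0.01 -1" --pt "0 0 0.04 0 0 0 -1" --pt "0 0 0 0 0 0 -1"

```text
clock: 2.8
position: [0.4965, -0.0052, 0.1683]
ee_rot: [-3.124, 0.327, -0.004]
force: [0.1, 0.6, -0.1]
width: 1.002
```

```bash
python3 - <<'E'
from h import *
need([.495,-.004,.167],-11.8)
cv2.imwrite("pics/s2.png",cv2.resize(get_image("side")[170:330,270:450],None,fx=4,fy=3.7,interpolation=cv2.INTER_CUBIC))
cv2.imwrite("pics/w2.png",get_image("wrist")); 
need([.495,-.004,.167],-11.8)
E
```

```text
t 2.8 pos [ 0.4965 -0.0052  0.1683] shift frac [-0.0117 -0.0056  0.0089] turn frac [-0.001 -0.005 -0.006] F [ 0.1   0.6  -0.14] w 1.002 q [ 0.32  0.3  -0.52  1.89  0.18  1.   -0.48]
t 2.9 pos [ 0.4968 -0.005   0.1689] shift frac [-0.0131 -0.0039  0.0124] turn frac [-0.002 -0.006 -0.005] F [ 1.18  0.02 -0.23] w 1.003 q [ 0.32  0.3  -0.52  1.88  0.18  1.   -0.48]
```

View pics/w2.png

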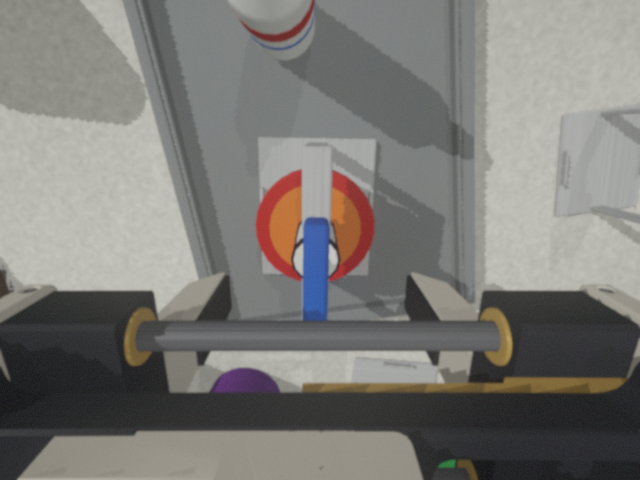

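View pics/s2.png

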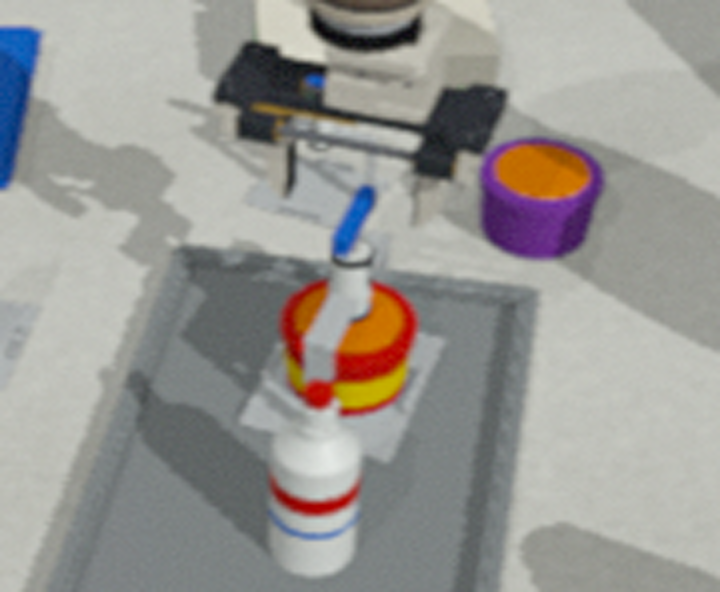

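```bash
python3 - <<'E'
from h import *
o=observe();R=Rn.from_rotvec(o["ee_rot"]).as_matrix();p=o["position"]
pts=[p,p+R@[.046,0,0],p-R@[.046,0,0],[.495,-.005,.185]]
a=proj("side",pts);print(((a-[270,170])*[4,3.7]).round(0))
print(proj("wrist",pts+[[.5018,.0286,.195],[.4887,-.0387,.195]]).round(0))
E
```

```text
[[347. 233.]
 [286. 220.]
 [408. 246.]
 [350. 218.]]
[[318. 267.]
 [392. 267.]
 [243. 267.]
 [315. 278.]
 [314. 225.]
 [316. 340.]]
```

```bash
python3 - <<'E'
import cv2
a=cv2.imread("pics/w2.png")[200:400,150:480]
cv2.imwrite("pics/w2c.png",cv2.resize(a,None,fx=2.4,fy=2.4,interpolation=cv2.INTER_CUBIC))
E
```

```text
(no output)
```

View pics/w2c.png

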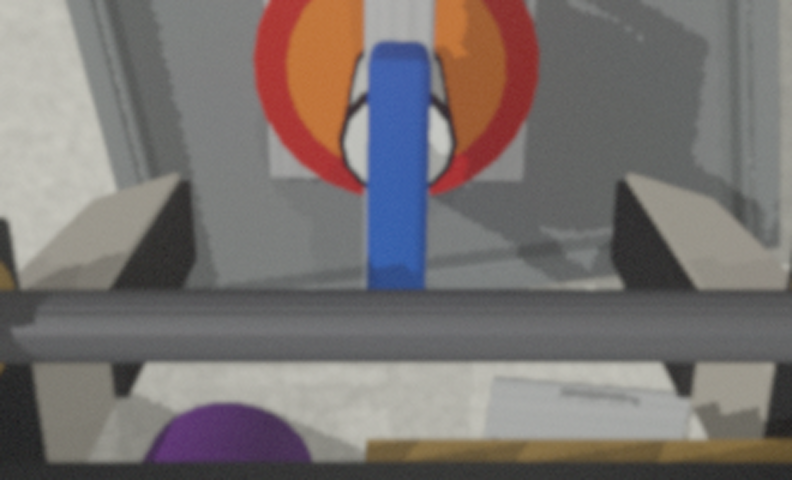

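```bash
python3 - <<'E'
from h import *
o=observe();R=Rn.from_rotvec(o["ee_rot"]).as_matrix();p=o["position"]
m=camera_model("wrist");Rc=np.array(m["R"]);t=np.array(m["t"])
print("cam in tool",R.T@(-Rc.T@t-p), "tool z in cam",Rc@R[:,2])
for dz in(0,-.01,-.02,-.03,-.04):
  a=proj("wrist",[p+R@np.array([sx*.046,sy,dz]) for sx in(-1,1) for sy in(-.0095,.0095)],m)
  b=(proj("side",[p+R@np.array([sx*.046,0,dz]) for sx in(-1,1)])-[270,170])*[4,3.7]
  print(dz,((a-[150,200])*2.4).round(0).tolist(),b.round(0).tolist())
s=get_image("side")[190:260,320:400]
cv2.imwrite("pics/s3.png",cv2.resize(s,None,fx=9,fy=8,interpolation=cv2.INTER_CUBIC))
E
```

```text
cam in tool [-7.36029471e-05 -7.96707659e-02 -1.90423448e-01] tool z in cam [ 3.09754713e-04 -2.95129575e-01  9.55457188e-01]
0 [[222.0, 126.0], [227.0, 194.0], [584.0, 126.0], [579.0, 194.0]] [[408.0, 246.0], [286.0, 220.0]]
-0.01 [[213.0, 140.0], [218.0, 211.0], [592.0, 140.0], [587.0, 211.0]] [[409.0, 237.0], [287.0, 210.0]]
-0.02 [[203.0, 156.0], [209.0, 230.0], [602.0, 156.0], [596.0, 230.0]] [[410.0, 227.0], [287.0, 201.0]]
-0.03 [[192.0, 173.0], [198.0, 251.0], [613.0, 173.0], [607.0, 251.0]] [[411.0, 217.0], [287.0, 191.0]]
-0.04 [[180.0, 193.0], [187.0, 274.0], [626.0, 193.0], [618.0, 275.0]] [[412.0, 207.0], [288.0, 181.0]]
```

View pics/s3.png

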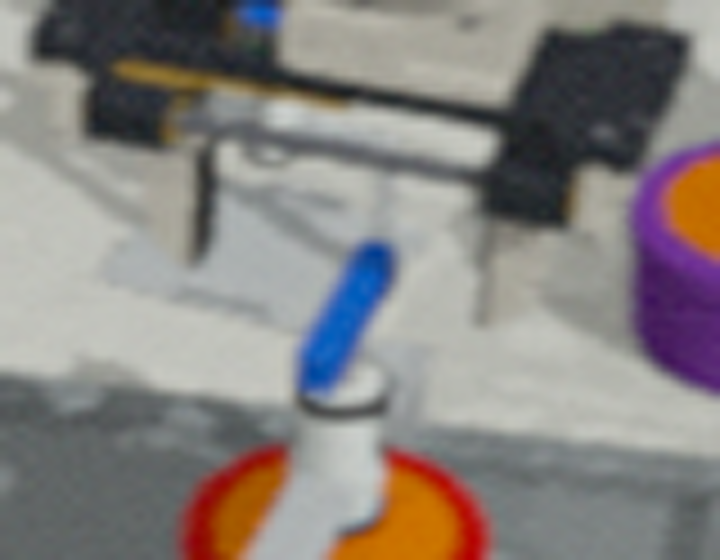

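Both views show the fingertips about 31 mm short of the reported TCP, at about z 0.199 and above the bar. I'll close partway to see whether the tips extend as the fingers close.

>>> play_rows --pt "0 0 0 0 0 0 0.1" --pt "0 0 0 0 0 0 0.1" --pt "0 0 0 0 0 0 0.1" --pt "0 0 0 0 0 0 0.1" --force 15

```text
clock: 3.35
position: [0.4976, -0.0048, 0.1701]
ee_rot: [-3.124, 0.327, -0.009]
force: [0.2, 0.1, -0.4]
width: 0.699
```

```bash
python3 - <<'E'
from h import *
need([.495,-.004,.167],-11.8)
s=get_image("side")[190:260,320:400]
cv2.imwrite("pics/s4.png",cv2.resize(s,None,fx=9,fy=8,interpolation=cv2.INTER_CUBIC))
cv2.imwrite("pics/w4.png",cv2.resize(get_image("wrist")[200:400,150:480],None,fx=2.4,fy=2.4,interpolation=cv2.INTER_CUBIC))
o=observe();R=Rn.from_rotvec(o["ee_rot"]).as_matrix();p=o["position"];h=.046*o["width"]
for dz in(0,-.01,-.02,-.03,-.04):
  a=proj("wrist",[p+R@np.array([sx*h,sy,dz]) for sx in(-1,1) for sy in(-.0095,.0095)])
  b=(proj("side",[p+R@np.array([sx*h,0,dz]) for sx in(-1,1)])-[320,190])*[9,8]
  print(dz,((a-[150,200])*2.4).round(0).tolist(),b.round(0).tolist())
E
```

```text
t 3.35 pos [ 0.4976 -0.0048  0.1701] shift frac [-0.0182 -0.0016  0.0206] turn frac [-0.002 -0.011 -0.005] F [ 0.15  0.1  -0.36] w 0.699 q [ 0.32  0.3  -0.52  1.88  0.18  1.   -0.48]
0 [[291.0, 126.0], [294.0, 194.0], [514.0, 126.0], [511.0, 194.0]] [[413.0, 359.0], [244.0, 324.0]]
-0.01 [[286.0, 140.0], [289.0, 211.0], [519.0, 140.0], [516.0, 211.0]] [[414.0, 338.0], [245.0, 303.0]]
-0.02 [[280.0, 156.0], [283.0, 230.0], [525.0, 156.0], [522.0, 230.0]] [[416.0, 317.0], [246.0, 282.0]]
-0.03 [[273.0, 173.0], [277.0, 251.0], [532.0, 173.0], [528.0, 251.0]] [[418.0, 296.0], [247.0, 260.0]]
-0.04 [[265.0, 193.0], [270.0, 274.0], [540.0, 193.0], [535.0, 274.0]] [[420.0, 274.0], [248.0, 239.0]]
```

View pics/s4.png

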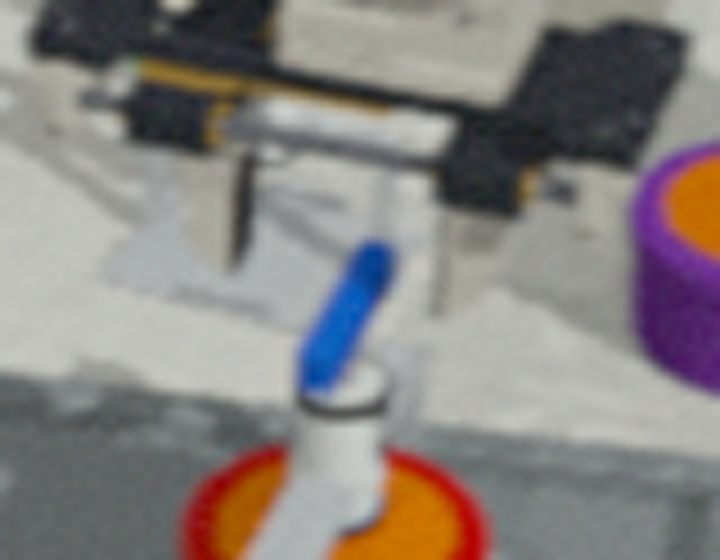

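View pics/w4.png

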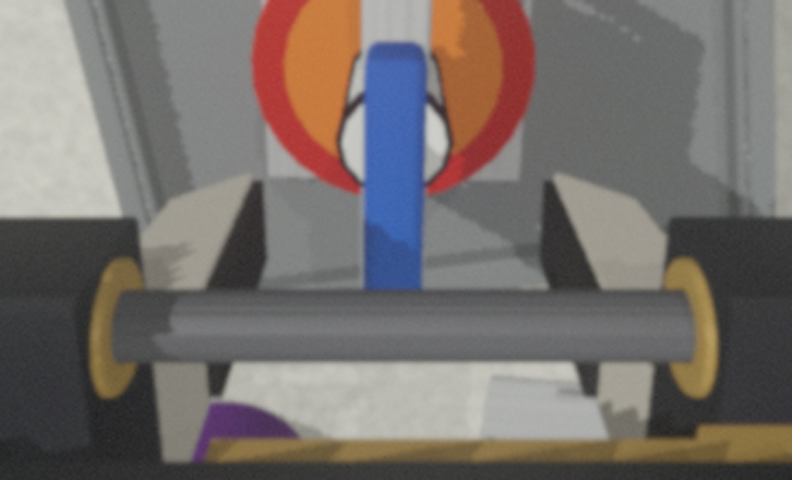

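The tips don't extend on closing. I'll trust both views and place the visible tips at z ≈0.166, which is a reported TCP z of about 0.135, in small steps while watching the force.

>>> play_rows --pt "-0.015 0 0.05 0 -0.01 0 0.1" --pt "0 0 0.06 0 0 0 0.1" --pt "0 0 0.06 0 0 0 0.1" --pt "0 0 0.05 0 0 0 0.1" --pt "0 0 0.03 0 0 0 0.1"

```text
clock: 3.95
position: [0.4949, -0.0043, 0.1291]
ee_rot: [-3.123, 0.327, 0.001]
force: [-0.0, 0.1, 0.1]
width: 0.446
```

```bash
python3 - <<'E'
from h import *
need([.495,-.004,.135],-11.8)
s=get_image("side")[190:260,320:400]
cv2.imwrite("pics/s5.png",cv2.resize(s,None,fx=9,fy=8,interpolation=cv2.INTER_CUBIC))
cv2.imwrite("pics/w5.png",cv2.resize(get_image("wrist")[200:400,150:480],None,fx=2.4,fy=2.4,interpolation=cv2.INTER_CUBIC))
need([.495,-.004,.135],-11.8)
E
```

```text
t 3.95 pos [ 0.4949 -0.0043  0.1291] shift frac [ 0.0001 -0.0023 -0.0393] turn frac [-0.002  0.001 -0.005] F [-0.    0.06  0.14] w 0.446 q [ 0.3   0.35 -0.51  1.94  0.21  0.91 -0.52]
t 4.05 pos [ 0.4947 -0.0044  0.1293] shift frac [ 0.0013 -0.0027 -0.0383] turn frac [-0.002  0.002 -0.005] F [ 0.72 -0.06  0.41] w 0.446 q [ 0.3   0.35 -0.51  1.94  0.21  0.91 -0.52]
```

View pics/s5.png

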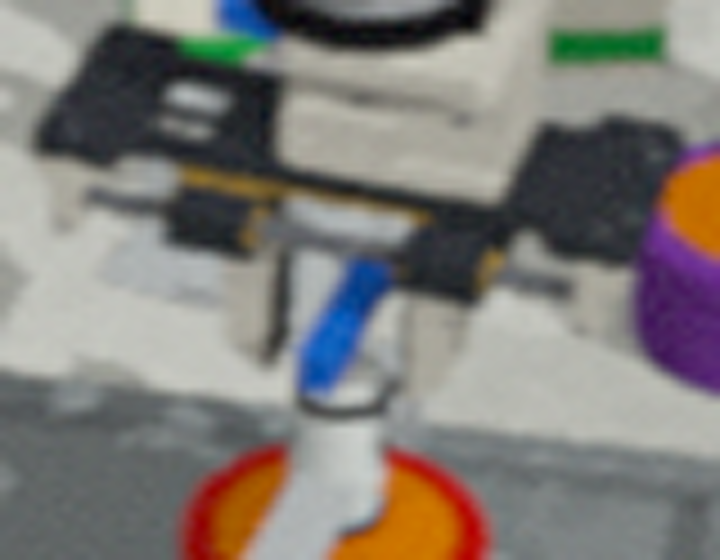

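View pics/w5.png

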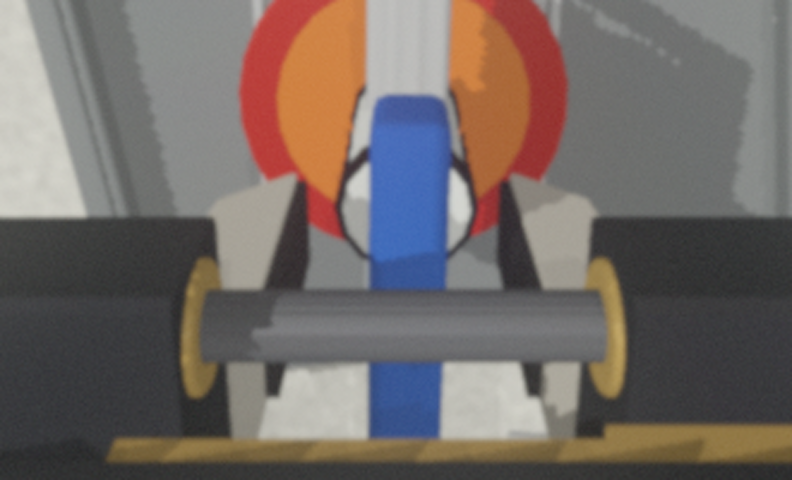

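The bar is now between the fingers at (408,200) in the crop, the tips are just above the barrel rim, and there's no contact force. I'll raise a few mm and close.

>>> play_rows --pt "0 0 -0.03 0 0 0 0.3" --pt "0 0 0 0 0 0 0.5" --pt "0 0 0 0 0 0 1" --pt "0 0 0 0 0 0 1" --pt "0 0 0 0 0 0 1" --force 30

```text
clock: 4.55
position: [0.4956, -0.0042, 0.1353]
ee_rot: [-3.123, 0.327, -0.001]
force: [-0.5, 0.9, -1.0]
width: 0.153
```

```bash
python3 -c "
from h import *
need([.495,-.004,.135],-11.8)"
```

```text
t 4.55 pos [ 0.4956 -0.0042  0.1353] shift frac [-0.0042 -0.0005  0.0017] turn frac [-0.003 -0.001 -0.005] F [-0.54  0.88 -1.  ] w 0.153 q [ 0.3   0.34 -0.51  1.93  0.2   0.92 -0.51]
```

Width is 14 mm, so the bar is gripped. I'll let it settle and read the baseline.

>>> play_rows --pt "0 0 0 0 0 0 1" --pt "0 0 0 0 0 0 1" --pt "0 0 0 0 0 0 1"

```text
clock: 4.85
position: [0.4956, -0.0042, 0.1353]
ee_rot: [-3.123, 0.327, -0.002]
force: [0.7, 0.1, -0.6]
width: 0.149
```

```bash
python3 - <<'E'
from h import *
for i in range(3):
  need([.495,-.004,.135],-11.8); s=get_image("side")
cv2.imwrite("pics/s6.png",cv2.resize(s[190:260,320:400],None,fx=9,fy=8,interpolation=cv2.INTER_CUBIC))
E
```

```text
t 4.85 pos [ 0.4956 -0.0042  0.1353] shift frac [-0.0039 -0.0003  0.0021] turn frac [-0.003 -0.002 -0.006] F [ 0.69  0.13 -0.56] w 0.149 q [ 0.3   0.34 -0.51  1.93  0.2   0.92 -0.51]
t 4.9 pos [ 0.4956 -0.0041  0.1353] shift frac [-0.004  -0.0001  0.0021] turn frac [-0.003 -0.002 -0.006] F [ 0.38 -0.45  0.02] w 0.151 q [ 0.3   0.34 -0.51  1.93  0.2   0.92 -0.51]
t 4.95 pos [ 0.4956 -0.0042  0.1353] shift frac [-0.0042 -0.0003  0.0021] turn frac [-0.003 -0.002 -0.006] F [-0.1  -0.45 -0.42] w 0.151 q [ 0.3   0.34 -0.51  1.93  0.2   0.92 -0.51]
```

View pics/s6.png

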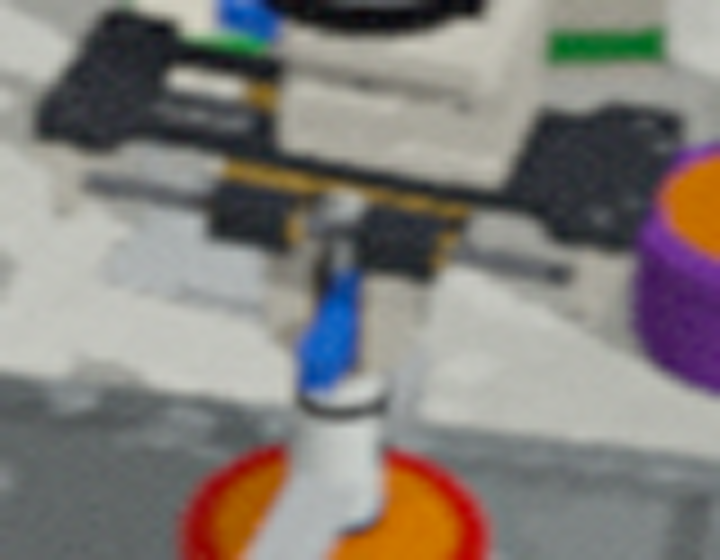

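>>> play_rows --pt "0 0 -0.02 0 0 0 1" --pt "0 0 -0.025 0 0 0 1" --pt "0 0 -0.025 0 0 0 1" --pt "0 0 -0.025 0 0 0 1" --pt "0 0 0 0 0 0 1"

```text
clock: 5.5
position: [0.4955, -0.0042, 0.1506]
ee_rot: [-3.123, 0.327, -0.001]
force: [-0.2, -0.1, -2.4]
width: 0.15
```

```bash
python3 -c "
from h import *
need([.4956,-.0042,.155],-11.8)"
```

```text
t 5.5 pos [ 0.4955 -0.0042  0.1506] shift frac [ 0.0009 -0.0001 -0.0294] turn frac [-0.003 -0.001 -0.005] F [-0.17 -0.1  -2.43] w 0.15 q [ 0.31  0.32 -0.51  1.91  0.19  0.96 -0.5 ]
```

>>> play_rows --pt "0 0 -0.02 0 0 0 1" --pt "0 0 -0.01 0 0 0 1" --pt "0 0 0 0 0 0 1"

```text
clock: 5.8
position: [0.4952, -0.0041, 0.1552]
ee_rot: [-3.123, 0.326, -0.0]
force: [0.3, 0.4, -4.6]
width: 0.15
```

```bash
python3 - <<'E'
from h import *
F=[]
for i in range(4):
  F.append(observe()["force"][2]); s=get_image("side")
print(F);need([.4956,-.0042,.155],-11.8)
cv2.imwrite("pics/s7.png",cv2.resize(s[190:260,320:400],None,fx=9,fy=8,interpolation=cv2.INTER_CUBIC))
E
```

```text
[np.float64(-4.558619727748156), np.float64(-3.2452204376402682), np.float64(-3.1170039521117805), np.float64(-4.1278692139338204)]
t 6.0 pos [ 0.4951 -0.0041  0.155 ] shift frac [ 0.0031 -0.0002  0.0002] turn frac [-0.003  0.    -0.005] F [ 1.17  0.15 -3.46] w 0.148 q [ 0.31  0.32 -0.51  1.9   0.19  0.97 -0.49]
```

View pics/s7.png

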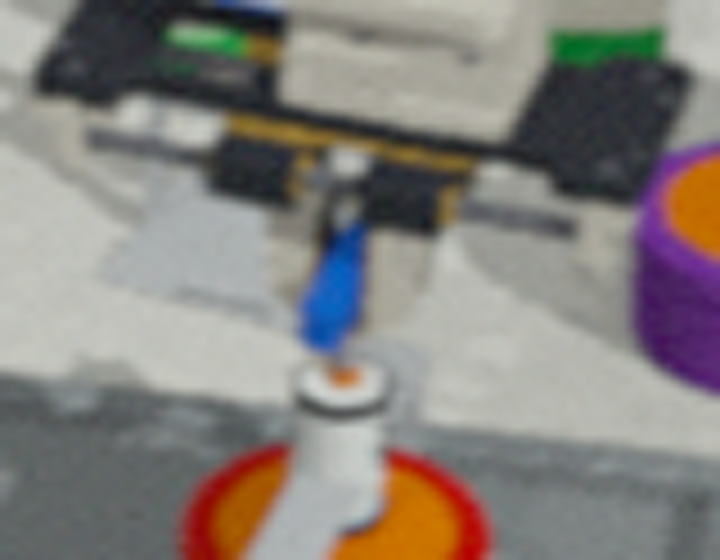

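The orange band is at the barrel rim at (345,375). Force is about 3.8 N, which matches 20 mm. I'll hold here for about a second.

>>> play_rows --pt "0 0 0 0 0 0 1" --pt "0 0 0 0 0 0 1" --pt "0 0 0 0 0 0 1" --pt "0 0 0 0 0 0 1" --pt "0 0 0 0 0 0 1"

```text
clock: 6.5
position: [0.4951, -0.0041, 0.1548]
ee_rot: [-3.123, 0.326, 0.0]
force: [0.6, 1.2, -4.0]
width: 0.151
```

>>> play_rows --pt "0 0 0 0 0 0 1" --pt "0 0 0 0 0 0 1" --pt "0 0 0 0 0 0 1" --pt "0 0 0 0 0 0 1" --pt "0 0 0 0 0 0 1"

```text
clock: 7.0
position: [0.4951, -0.0041, 0.1548]
ee_rot: [-3.123, 0.326, 0.0]
force: [0.1, -0.1, -3.8]
width: 0.152
```

>>> play_rows --pt "0 0 -0.01 0 0 0 1" --pt "0 0 -0.02 0 0 0 1" --pt "0 0 -0.02 0 0 0 1" --pt "0 0 -0.02 0 0 0 1" --pt "0 0 -0.02 0 0 0 1"

```text
clock: 7.5
position: [0.4937, -0.0045, 0.1684]
ee_rot: [-3.124, 0.327, 0.005]
force: [0.0, -0.3, -5.0]
width: 0.153
```

>>> play_rows --pt "0 0 -0.02 0 0 0 1" --pt "0 0 -0.02 0 0 0 1" --pt "0 0 -0.02 0 0 0 1" --pt "0 0 -0.02 0 0 0 1" --pt "0 0 -0.01 0 0 0 1"

```text
clock: 8.0
position: [0.4934, -0.0047, 0.1833]
ee_rot: [-3.124, 0.327, 0.006]
force: [0.4, -0.4, -5.3]
width: 0.149
```

```bash
python3 - <<'E'
from h import *
F=[]
for i in range(4):
  F.append(observe()["force"][2].round(2)); s=get_image("side")
print(F);need([.4956,-.0042,.155],-11.8)
cv2.imwrite("pics/s8.png",cv2.resize(s[170:330,270:450],None,fx=4,fy=3.7,interpolation=cv2.INTER_CUBIC))
E
```

```text
[np.float64(-5.3), np.float64(-4.75), np.float64(-5.57), np.float64(-4.62)]
t 8.2 pos [ 0.4932 -0.0047  0.1829] shift frac [ 0.0154 -0.0065  0.1857] turn frac [-0.     0.008 -0.005] F [ 0.13  0.55 -6.71] w 0.147 q [ 0.32  0.29 -0.52  1.87  0.16  1.03 -0.47]
```

View pics/s8.png

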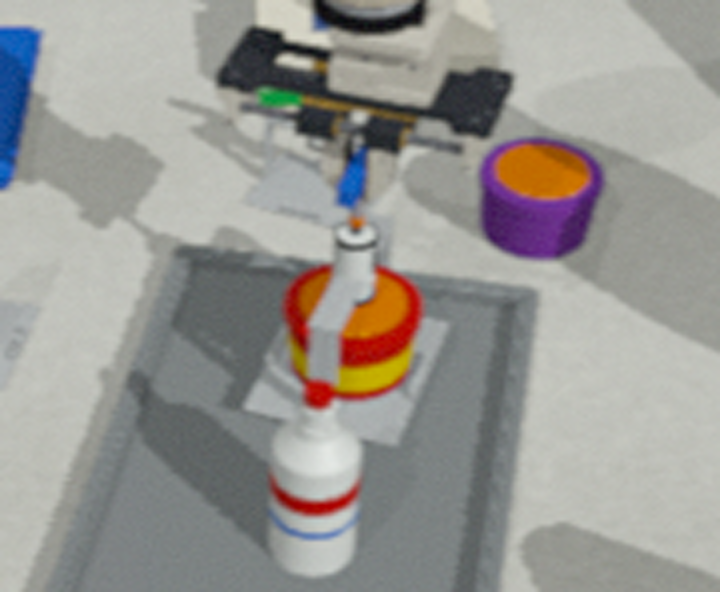

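Carrier and tub are off the tray; the band is above the rim and force is about 5.3 N, so about 30 mm drawn. The foot is at about 0.023. I'll continue up by about 50 mm.

>>> play_rows --pt "0.005 0 -0.01 0 0 0 1" --pt "0 0 -0.02 0 0 0 1" --pt "0 0 -0.025 0 0 0 1" --pt "0 0 -0.025 0 0 0 1" --pt "0 0 -0.025 0 0 0 1"

```text
clock: 8.7
position: [0.4935, -0.0049, 0.1991]
ee_rot: [-3.124, 0.326, 0.009]
force: [0.3, 1.0, -5.3]
width: 0.148
```

>>> play_rows --pt "0 0 -0.025 0 0 0 1" --pt "0 0 -0.025 0 0 0 1" --pt "0 0 -0.025 0 0 0 1" --pt "0 0 -0.025 0 0 0 1" --pt "0 0 -0.025 0 0 0 1"

```text
clock: 9.2
position: [0.4938, -0.0049, 0.2199]
ee_rot: [-3.124, 0.327, 0.008]
force: [0.4, 0.0, -6.3]
width: 0.151
```

>>> play_rows --pt "0 0 -0.025 0 0 0 1" --pt "0 0 -0.025 0 0 0 1" --pt "0 0 -0.025 0 0 0 1" --pt "0 0 -0.02 0 0 0 1" --pt "0 0 -0.01 0 0 0 1"

```text
clock: 9.7
position: [0.494, -0.0049, 0.2374]
ee_rot: [-3.124, 0.326, 0.007]
force: [-0.5, 0.7, -6.3]
width: 0.151
```

```bash
python3 - <<'E'
from h import *
need([.4956,-.0042,.232],-11.8)
E
```

```text
t 9.7 pos [ 0.494  -0.0049  0.2374] shift frac [ 0.0098 -0.0067  0.0362] turn frac [-0.     0.009 -0.005] F [-0.45  0.67 -6.27] w 0.151 q [ 0.34  0.24 -0.53  1.78  0.13  1.16 -0.44]
```

Now I'll settle and check.

>>> play_rows --pt "0 0 0 0 0 0 1" --pt "0 0 0 0 0 0 1" --pt "0 0 0 0 0 0 1" --pt "0 0 0 0 0 0 1" --pt "0 0 0 0 0 0 1"

```text
clock: 10.2
position: [0.4937, -0.0049, 0.2372]
ee_rot: [-3.124, 0.326, 0.008]
force: [0.7, 0.1, -5.4]
width: 0.149
```

>>> play_rows --pt "0 0 0 0 0 0 1" --pt "0 0 0 0 0 0 1" --pt "0 0 0 0 0 0 1" --pt "0 0 0 0 0 0 1" --pt "0 0 0 0 0 0 1"

```text
clock: 10.7
position: [0.4937, -0.0049, 0.237]
ee_rot: [-3.124, 0.326, 0.008]
force: [-0.4, 0.5, -4.9]
width: 0.151
```

```bash
python3 - <<'E'
from h import *
F=[]
for i in range(8):
  o=observe();F.append(o["force"][2]); 
  if i==0: s0=get_image("side")
  elif i==7: s=get_image("side")
  elif i==3: tp=get_image("top")
  elif i==4: w=get_image("wrist")
  else: get_image("top")
print(np.mean(F),np.round(F,1));need([.4956,-.0042,.232],-11.8)
d=cv2.absdiff(s,s0)[190:300,300:400]; print("diff",d.mean(),d.max())
cv2.imwrite("pics/s9.png",cv2.resize(s[150:330,270:450],None,fx=4,fy=3.3,interpolation=cv2.INTER_CUBIC))
cv2.imwrite("pics/t9.png",tp);cv2.imwrite("pics/w9.png",w);cv2.imwrite("pics/sfull9.png",s)
E
```

```text
-5.297773487520658 [-4.9 -5.6 -5.1 -5.9 -4.8 -4.7 -6.4 -4.9]
t 11.1 pos [ 0.4936 -0.0049  0.237 ] shift frac [ 0.0119 -0.0074  0.0332] turn frac [ 0.     0.011 -0.005] F [ 0.62  0.09 -6.11] w 0.152 q [ 0.34  0.24 -0.53  1.78  0.13  1.16 -0.44]
diff 1.8444545454545453 23
```

View pics/s9.png

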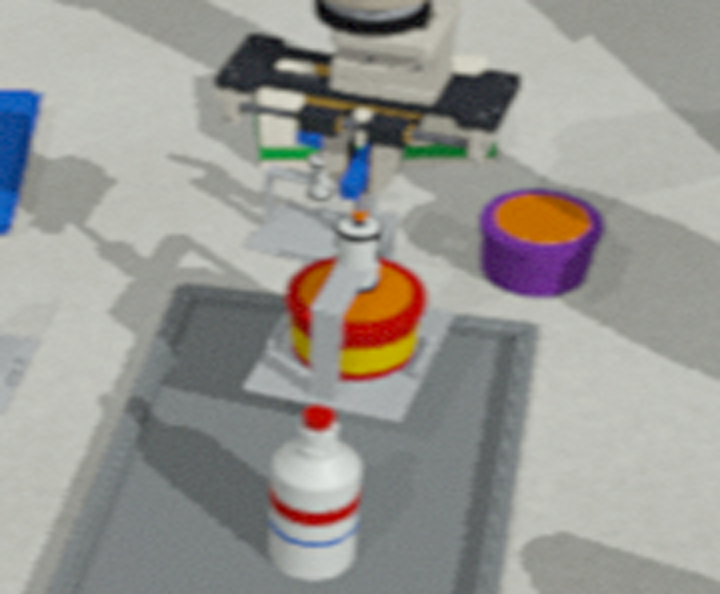

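View pics/w9.png

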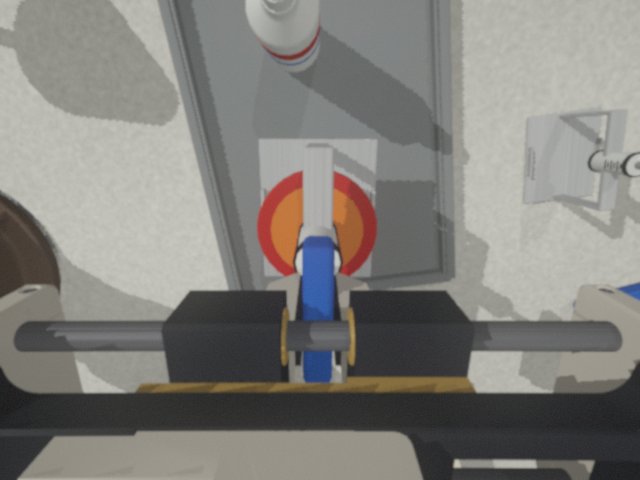

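View pics/t9.png

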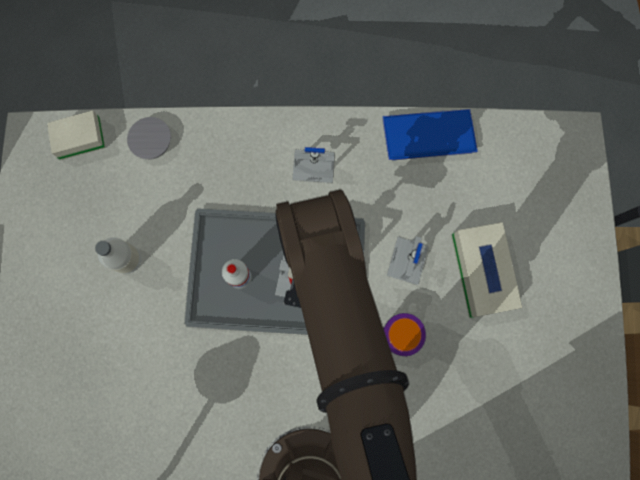

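```bash
python3 - <<'E'
from h import *
m=camera_model("side")
for px,X in(((401,418),(.4541,.0795)),((245,388),(.5705,.0536)),((358,228),(.494,-.005))):
  u=np.array([270+px[0]/4,150+px[1]/3.3])
  from scipy.optimize import minimize_scalar as ms
  r=ms(lambda z:np.sum((proj("side",[[X[0]-.001,X[1],z]],m)[0]-u)**2),bounds=(0,.4),method="bounded")
  print("top-of-foot/rim z",r.x,"resid px",r.fun**.5)
E
```

```text
top-of-foot/rim z 0.0812005895175685 resid px 2.3590151413698943
top-of-foot/rim z 0.07573239747071976 resid px 2.291212055138786
top-of-foot/rim z 0.22116731469434914 resid px 0.7134470345416227
```

```bash
python3 -c "
from cell import *
print(sign_off()); o=observe(); print(o['clock'],o['position'],o['width'])"
```

```text
the job is handed in; nothing more can be done
None
the job is handed in; nothing more can be done
```

The carrier and red tub were hanging steady from the scale about 65–70 mm above the tray floor when I handed the job in at about 11 s. `sign_off` gave no verdict.

**What I did:**
- **Grip:** I gripped the blue handle of the full-size carrier in the tray at 30 N; it closed to 14 mm.
- **Pause at the band:** I drew the handle 20 mm, until the orange band stood at the rim and the force read about 3.8 N. I held it there for about 1.2 s.
- **Lift:** I raised it at roughly 30–40 mm/s. No reading came near the end stop.

**Last checks:**
- **Scale:** the mean force was 5.3 N, so the handle is about 29 mm drawn. From image height it is 29–36 mm.
- **Height:** the underside of the foot was about 70–78 mm above the work surface.
- **Steadiness:** the tool position was steady to under 1 mm, and two side pictures about 0.3 s apart showed no visible motion.
- **Tub and bystanders:** the carrier looked level and the tub seated, and the bottles and glove box had not visibly moved. I judged these by eye, without measuring.

**What disagreed:**
- **Fingertip position:** the visible fingertips were about 31 mm short of the reported TCP in both the side and wrist views. I positioned the grip by the pictures, and it took hold as expected.
- **Corner fit:** the side-view foot-corner height checks were only good to about 2 pixels, so the height is approximate.

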